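# Relamp the shop floodlight

### The arm

A 7-joint arm with a two-finger parallel gripper is mounted at the origin on the work surface. World frame = base frame: x ahead of the robot, y to its left, z up, the work surface at z = 0. Lengths are in m, angles in rad, forces in N, time in s.
With the tool pointing down it reaches from about 0.425 to 1.025 m from the base axis. Payload 3.6 kg.
Tool frame: the origin (TCP) lies at the very end of the fingers, on their centre line; the grasp point (between the pads) lies 19 mm behind it (ctrl.grasp_offset is the distance from the TCP to the grasp point, in m); z points along the fingers, y is the line along which they close (so a half turn about z gives the same grasp; the last joint's range is limited). The gripper opens to 85 mm and grips with 20 to 120 N. Pads are 22 mm wide; open, the fingers measure 114 mm over their backs; the gripper's body (76 mm by 85 mm) begins 54 mm behind the grasp point. The pads swing forward as they close: fully open they stand 13 mm farther back than shut.
Start: joints at [1.048, 0.591, 0.048, 1.609, -0.033, 0.943, -0.034], TCP at [0.302, -0.659, 0.231] pointing down, gripper open.
Joint ranges: [-2.69, 2.69], [-0.47, 2.24], [-1.27, 1.36], [0.19, 2.51], [-1.53, 4.68], [0.08, 2.07], [-3.09, 3.09]. Speed limits (rad/s): [2.57, 2.57, 3.14, 3.14, 3.14, 3.14, 3.14].

### API

Orientations are given as [roll, pitch, yaw] about the fixed x, y, z axes, in that order (R = Rz(yaw) Ry(pitch) Rx(roll)).
In Python, from rig import ctrl gives the robot as it stands.
- The arm moves only by the shell command python3 -m creep 'ROWS' [FORCE]. ROWS is JSON, a list of rows, each a list of 7 numbers: the closure in counts, from 0 (fully open) to 255 (shut), then the shift along the tool's x, y, z in m, then the turn, a rotation vector about the tool's x, y, z in degrees. A call has exactly 5 rows; each row shifts and turns the commanded pose from where the row before left it, along the tool's axes as they then stand; what a row does not reach is not made up. A row lasts 1/12 s, in which the tool goes at most 41.7 mm and 7.16 degrees, less where a joint would pass 70% of its speed; a pose out of reach is approached as far as the arm can. A call is refused whole if a number of a shift passes 0.0417 or a number of a turn 7.16, either way. A call with a gripper value outside its range is refused whole. The fingers move at their own pace and stop on an object; FORCE is the grip in N (left out, the last holds). Time passes only in rows, so rows that do not move let the fingers close, or fill a call up. It gives the time, the measured TCP pose, the force, the opening and the grip force at its end, in the units of the state.
- ctrl.sense(): the state, without advancing time (a new reading comes with each control period).
- ctrl.snapshot(name): name is "scene" or "side" or "wrist"; returns (picture, depth): 384x512x3 uint8, red, green, blue; 384x512 float32, m along the optical axis (not along the pixel's ray), 0 where there is no reading.
- ctrl.camera_model(name): a dict with "intrinsics" (3x3 intrinsics, pixels), "eye" and "attitude" of the camera in the world; the wrist camera has in their place "mount" (4x4, takes a point from camera to tool coordinates, whose origin is the TCP and whose axes are the flange's). Camera axes: x right, y down, z forward; pixel columns grow to the right and rows downward; lengths in m; the calibration is good to about 2 mm. A picture is of the moment at which its call begins: read the wrist's pose just before it. camera_model takes no time and is no camera call.
- ctrl.sign_off(): hands the job in; it is judged then, once.
The state is a dict: "t": time; "joint_pos": joint angles; "dq": joint speeds; "tau": joint torques, N m; "tool_pos": TCP position; "orientation": TCP orientation; "contact_force": force on the tool from outside, world axes, zero at the start; "ft_torque": the same for the moment, N m; "opening": finger opening in m; "grasp_force": force on a finger pad.
Only numpy, scipy, OpenCV 4.12 (cv2) and the standard library are available. Lean on these libraries where they do the work, as an engineer would, in place of code of your own. Each camera call takes 0.05 s, during which the arm holds its last target. There are 200 camera calls.

### The job

Fit the new LED lamp in the open floodlight as an electrician would: push one end of the lamp against the sprung contact so that it gives way while the other end is still raised, then tip that other end down into the fixed holder. Leave the lamp fully home in both holders, held between the two contacts, with its yellow LED side facing straight out of the floodlight's open face. Do not disturb the glue bottle, the glass front frame, the clamp or the screwdriver.

Things in the scene. Friction and masses are not known exactly. Their poses are not given: they have to be found in the camera images.
- lamp_center (a point): Centre of the loose LED lamp (about 100 g, 118 mm long over its contacts). x runs along it, z out of its yellow LED side; the other side is a finned heat sink. Body 82 (x) by 26 (y, flat sides) by 24 (z). The two ends are alike; either may go to the spring. It starts flat on the bench, LED side up, centre 12 mm above the bench, left or right of the floodlight.
- lamp_end (a point): Tip of the contact at one end of the lamp, 59 mm from its centre along the lamp's x; the other tip is as far the other way. Each end of the body carries a round white ceramic cap, 12 mm in diameter and 15 long, then a copper contact 8 mm in diameter and 3 long. Axes as lamp_center.
- lamp_place (a point): Where the lamp's centre belongs in the floodlight, 120 mm above the bench. y: the line of the seated lamp. z: straight out of the open face, which leans 28.6 degrees (0.50 rad) from vertical, away from the robot. x: up the slope of the face, roughly towards the robot.
- floodlight: Yellow floodlight, open face, firmly fixed on a tubular stand (about 222 x 256 mm); origin on the bench under lamp_place. In lamp_place's axes: the trough is 176 mm long (y) inside, its rim 25 mm out (+z), its floor 30 mm behind (-z); its long side walls are 55 mm from the lamp's line at the floor, 67 mm at the rim. A white ceramic lamp holder stands at each end.
- sprung_face (a point): Centre of the sprung copper contact's face (10 x 10 mm), in the holder at +y; free at y = +55 mm from lamp_place, it gives way along +y. Axes as lamp_place. Its holder is an open-topped slot from y = +50 to +70, 14.5 mm wide, floor 6 mm below the lamp's line, with flared cheeks above that reach z = +12 and are 24 mm apart there.
- fixed_face (a point): Centre of the fixed copper contact's face (10 wide, 12 high), y = -59 mm from lamp_place. Axes as lamp_place. Its holder is the same open-topped slot, from y = -50 to -61, before a ceramic wall that rises to z = +8.
- sprung_contact (a joint): How far the sprung contact is pressed back along +y, in m: 0 free, 0.004 with the lamp seated, 0.011 at its stop. It takes 3.5 N to start, 6.3 N at 4 mm, 11 N at the stop.
- glue: Yellow glue bottle, 62 mm in diameter, 170 high, standing upright; origin under its base. It stands on the side of the floodlight where the lamp is not.
- front_frame: The floodlight's glass front in its yellow frame, lying flat, about 170 x 184 x 12 mm; origin under its middle. Leave it.
- clamp: F-clamp with a red handle, lying flat, 300 mm long along its own x, jaws to its own +y (90 mm), about 30 mm high; origin under the middle of its bar. Leave it.
- screwdriver: Orange-handled screwdriver lying along its x; leave it.
There are look-alikes about, which are no part of the job. Of the things that look like the part that bears lamp_center, the smallest one is meant.

How it is judged:
On the way:
1. the lamp presses the sprung contact back by more than 1.5 mm while it is still tipped up (over 3.5 degrees from its seated line) (value of joint sprung_contact above 0.0015 m and angle between the x axis of lamp_center and the y axis of lamp_place, either way round above 0.06 rad and distance between lamp_center and lamp_place below 0.06 m), for 0.1 s.
At the end, for the whole second after the job is handed in: The lamp rests in both holders: its centre within 3 mm of its place across and in height and 2 mm along, its axis within 2.3 degrees of the line between the contacts, its LED side out of the open face within 8.5 degrees, the sprung contact pressed back 2.5 to 6 mm by it, and the lamp at rest (x of lamp_center in the frame of lamp_place between -0.003 and 0.003 m and y of lamp_center in the frame of lamp_place between -0.002 and 0.002 m and z of lamp_center in the frame of lamp_place between -0.003 and 0.003 m and angle between the x axis of lamp_center and the y axis of lamp_place, either way round below 0.04 rad and angle between the z axis of lamp_center and the z axis of lamp_place, either way round below 0.15 rad and angle between lamp_center's own z axis and vertical below 0.8 rad and value of joint sprung_contact between 0.0025 and 0.006 m and linear speed of lamp below 0.01 m/s and angular speed of lamp below 0.1 rad/s); the robot touches nothing.
It fails at once if the glue bottle is moved more than 20 mm or tipped (distance of glue from where it was at the start of the episode above 0.02 m or angle between glue's own z axis and vertical above 0.3 rad).
It fails at once if the glass front frame is moved more than 20 mm (distance of front_frame from where it was at the start of the episode above 0.02 m).
It fails at once if the clamp is moved more than 20 mm (distance of clamp from where it was at the start of the episode above 0.02 m).
It fails at once if the screwdriver is moved more than 20 mm (distance of screwdriver from where it was at the start of the episode above 0.02 m).
It also fails if it takes over 51 s, if anything falls off the work surface, if the arm or the gripper's body presses on something with over 40 N, if the wrist force passes 120 N, or if a joint passes its speed limit or range.

## Working session

There is one attempt and no reset: what is moved stays moved. The work goes in short steps, Python scripts to look and compute and a shell command to move; the robot and the scene stay as the last step left them, time stands still between calls to the robot, and variables do not carry over. Pictures are saved under pics/ and viewed, at most 10 in all, crops included, and the job is handed in when it is done.

```bash
mkdir -p pics; ls; cat > h.py <<'E'
import numpy as np,cv2
from rig import ctrl
from scipy.spatial.transform import Rotation as R
def save(n,name):
    p,d=ctrl.snapshot(n); np.savez('pics/'+name,p=p,d=d); cv2.imwrite(f'pics/{name}.png',p[:,:,::-1]); return p,d
E
python3 - <<'E'
from h import *
print(ctrl.sense())
a,_=save('scene','s0');b,_=save('side','d0')
for n in('scene','side','wrist'):print(n,ctrl.camera_model(n))
cv2.imwrite('pics/both.png',np.vstack([a,b])[:,:,::-1][:, :] if 0 else cv2.resize(np.hstack([a,b])[:,:,::-1],(800,300)))
E
```

```text
pics
{'t': 0.0, 'joint_pos': array([ 1.0474966 ,  0.59212959,  0.04824118,  1.60984754, -0.03331627,
        0.94269898, -0.03370236]), 'dq': array([-4.31640274e-05,  6.29010814e-04, -5.79467369e-04,  1.22924389e-03,
       -7.31805709e-04, -5.82797354e-04, -1.63033450e-04]), 'tau': array([-1.69057530e-04, -5.48679471e+01,  1.54671438e+00, -1.98123926e+01,
        9.41296545e-03,  8.62388959e-03, -5.76064892e-06]), 'tool_pos': array([ 0.30179147, -0.65827578,  0.23012243]), 'orientation': array([-3.13931414e+00,  8.31280777e-05,  4.29916461e-01]), 'contact_force': array([ 0.44377562, -0.71189029,  0.32231875]), 'ft_torque': array([-0.01336806, -0.01282208, -0.00402611]), 'grasp_force': 0.0, 'opening': 0.08525567450209334}
scene {'intrinsics': array([[457.0418921 ,   0.        , 248.72782884],
       [  0.        , 457.0418921 , 195.30702549],
       [  0.        ,   0.        ,   1.        ]]), 'eye': array([1.29694061, 0.20989233, 1.14732567]), 'attitude': array([-2.48225717,  0.01058504,  1.79080027])}
side {'intrinsics': array([[498.57647846,   0.        , 247.70140164],
       [  0.        , 498.57647846, 203.22336367],
       [  0.        ,   0.        ,   1.        ]]), 'eye': array([-0.17667555,  0.97382569,  0.94036426]), 'attitude': array([-2.19207565,  0.00664975, -2.53556452])}
wrist {'intrinsics': array([[267.88223838,   0.        , 255.7285573 ],
       [  0.        , 267.88223838, 188.75147711],
       [  0.        ,   0.        ,   1.        ]]), 'mount': array([[ 2.73846441e-04, -9.45248602e-01, -3.26351047e-01,
         8.47717711e-02],
       [ 9.99999832e-01,  4.25727239e-04, -3.93967425e-04,
         2.91491049e-05],
       [ 5.11333688e-04, -3.26350885e-01,  9.45248559e-01,
        -1.41809500e-01],
       [ 0.00000000e+00,  0.00000000e+00,  0.00000000e+00,
         1.00000000e+00]])}
```

View pics/s0.png

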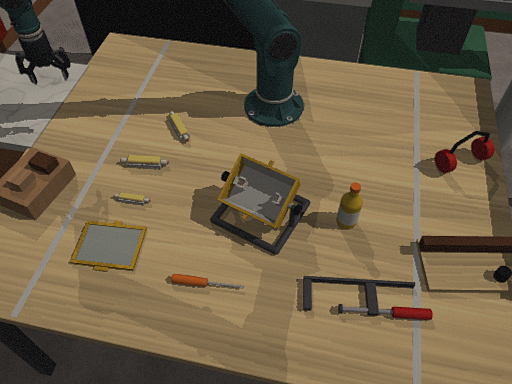

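View pics/d0.png

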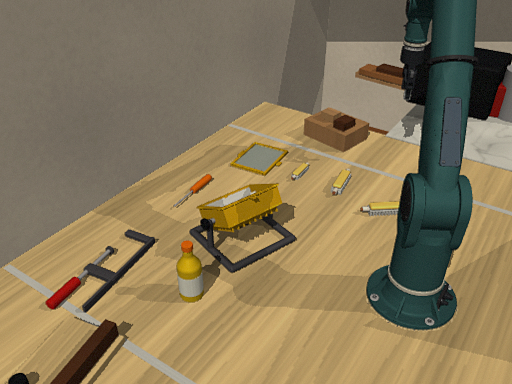

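The scene view shows three lamps, at about (178,127), (144,161) and (131,198). The last is the smallest. The floodlight is at (260,190) and the glue at (349,207), with the frame, screwdriver and clamp lower down. Next I measure.

```bash
cat >> h.py <<'E'
def cloud(n,d,T=None):
    m=ctrl.camera_model(n);K=m['intrinsics'];v,u=np.indices(d.shape)
    P=np.dstack([(u-K[0,2])/K[0,0]*d,(v-K[1,2])/K[1,1]*d,d])
    if T is None: Rm=R.from_euler('xyz',m['attitude']).as_matrix();t=m['eye']
    else: Rm,t=T
    return P@Rm.T+t
def wristT(s):
    M=ctrl.camera_model('wrist')['mount'];Rt=R.from_euler('xyz',s['orientation']).as_matrix()
    return Rt@M[:3,:3],Rt@M[:3,3]+s['tool_pos']
E
python3 - <<'E'
from h import *
z=np.load('pics/s0.npz');p,d=z['p'],z['d'];C=cloud('scene',d)
print('table z',C[300,60:70:4,2])
hsv=cv2.cvtColor(p,cv2.COLOR_RGB2HSV)
for name,(u0,v0,u1,v1) in dict(A=(160,105,195,145),B=(112,148,175,172),S=(105,188,156,208)).items():
    c=C[v0:v1,u0:u1].reshape(-1,3);c=c[(c[:,2]>.012)]
    r=cv2.minAreaRect((c[:,:2]*1000).astype(np.float32));print(name,r,len(c),c[:,2].max())
for name,(u0,v0,u1,v1) in dict(glue=(330,180,365,232),frame=(65,215,150,275),flood=(205,148,315,255),sd=(165,265,245,300),clamp=(295,270,435,325)).items():
    c=C[v0:v1,u0:u1].reshape(-1,3);c=c[c[:,2]>.008];print(name,c.min(0).round(3),c.max(0).round(3))
cv2.imwrite('pics/f0.png',np.hstack([cv2.resize(p[148:255,205:315,::-1],(440,428)),cv2.resize(p[185:212,100:160,::-1],(360,162))[:, :].repeat(1,0) if 0 else np.vstack([cv2.resize(p[185:212,100:160,::-1],(360,162)),np.zeros((266,360,3),np.uint8)])]))
E
```

```text
table z [-0.00035473  0.00435174  0.00131339]
A ((700.756103515625, -53.13104248046875), (1301.9981689453125, 57.184139251708984), 26.320837020874023) 291 1.1473256680023958
B ((798.46435546875, -60.62542724609375), (1124.7816162109375, 146.63009643554688), 35.91557693481445) 415 1.1473256680023958
S ((882.8846435546875, -65.11248779296875), (989.731201171875, 93.33840942382812), 38.97848892211914) 223 1.1473256680023958
glue [0.319 0.21  0.008] [1.297 0.344 1.147]
frame [ 0.616 -0.457  0.008] [1.297 0.21  1.147]
flood [ 0.256 -0.141  0.008] [1.297 0.218 1.147]
sd [ 0.747 -0.139  0.008] [1.297 0.21  1.147]
clamp [0.591 0.21  0.008] [1.297 0.565 1.147]
```

View pics/f0.png

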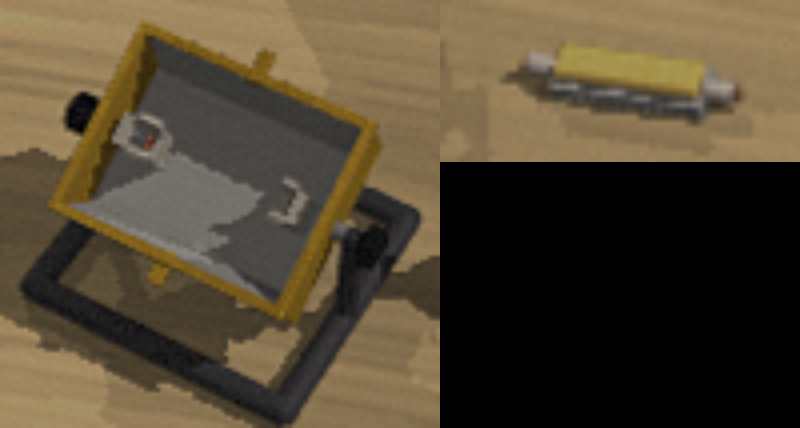

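The crop shows the trough with its holders at scene pixels (241,182) and (277,198). The lamp lies LED side up at (131,198). By the axes given, the sprung holder (+y) is the one on the left of the image.

```bash
python3 - <<'E'
from h import *
z=np.load('pics/s0.npz');p,d=z['p'],z['d'];C=cloud('scene',d);ok=(d>.3)
for name,(u0,v0,u1,v1) in dict(A=(160,105,195,145),B=(112,148,175,172),S=(105,188,156,208)).items():
    c=C[v0:v1,u0:u1][ok[v0:v1,u0:u1]];c=c[(c[:,2]>.012)]
    r=cv2.minAreaRect((c[:,:2]*1000).astype(np.float32));print(name,np.round(cv2.boxPoints(r)),r,len(c),c[:,2].max())
for name,(u0,v0,u1,v1) in dict(glue=(330,180,365,232),frame=(65,215,150,275),flood=(205,148,315,255),sd=(165,265,245,300),clamp=(295,270,435,325)).items():
    c=C[v0:v1,u0:u1][ok[v0:v1,u0:u1]];c=c[c[:,2]>.012];print(name,c.min(0).round(3),c.max(0).round(3))
hsv=cv2.cvtColor(p,cv2.COLOR_RGB2HSV)
m=cv2.inRange(hsv,(18,150,80),(32,255,255))>0; box=np.zeros_like(m);box[150:232,215:305]=1
c=C[m&box&ok];c=c[c[:,2]>.06]
n=np.array([.48,0,.877])
for i in range(8):
    a=c@n; q=c[abs(a-np.percentile(a,70))<.008]; u,s,vt=np.linalg.svd(q-q.mean(0));n=vt[2]*np.sign(vt[2,2])
print('n',n,len(q),'tilt',np.arccos(n[2]))
h=np.array([n[0],n[1],0]);h/=np.linalg.norm(h);y=-np.array([-h[1],h[0],0]);x=np.cross(y,n)
print('axes',x,y)
f=np.c_[(q-q.mean(0))@x,(q-q.mean(0))@y];r=cv2.minAreaRect((f*1000).astype(np.float32));print(r)
ctr=q.mean(0)+x*r[0][0]/1000+y*r[0][1]/1000;print('rim ctr',ctr,'place',ctr-.025*n)
E
```

```text
A [[ 114. -343.]
 [ 136. -373.]
 [ 268. -271.]
 [ 245. -241.]] ((190.8240966796875, -306.90008544921875), (166.74331665039062, 37.378692626953125), 37.81951904296875) 287 0.03831976474696441
B [[ 346. -290.]
 [ 376. -450.]
 [ 413. -443.]
 [ 383. -283.]] ((379.4041748046875, -366.2791748046875), (38.22422790527344, 162.9546661376953), 10.577431678771973) 410 0.03759415134991029
S [[ 513. -294.]
 [ 520. -411.]
 [ 547. -410.]
 [ 540. -293.]] ((530.074951171875, -351.9113464355469), (27.5270938873291, 117.33296203613281), 3.459182024002075) 218 0.02792099974612383
glue [0.449 0.282 0.012] [0.502 0.344 0.173]
frame [ 0.62  -0.45   0.012] [ 0.781 -0.257  0.02 ]
flood [ 0.413 -0.088  0.012] [0.631 0.196 0.184]
sd [ 0.751 -0.139  0.012] [0.781 0.058 0.032]
clamp [0.591 0.215 0.012] [0.781 0.565 0.035]
n [ 0.45719163 -0.15406985  0.8759214 ] 689 tilt 0.5034539987977708
axes [-0.83005647  0.27972226  0.48245384] [-0.3193463  -0.94763808 -0.        ]
((0.39665985107421875, 1.8703994750976562), (194.1141357421875, 182.28736877441406), 89.6982421875)
rim ctr [0.51237643 0.04678507 0.14173119] place [0.50094664 0.05063681 0.11983315]
```

```bash
cat >> h.py <<'E'
def plan(p1,R1,n,p0=None,R0=None):
    s=ctrl.sense()
    if p0 is None:p0,R0=s['tool_pos'],R.from_euler('xyz',s['orientation'])
    w=(R0.inv()*R1).as_rotvec(); dR=R.from_rotvec(w/n); Rk=R0
    for k in range(n):
        print(np.r_[Rk.inv().apply((np.array(p1)-p0)/n),np.degrees(w/n)].round(4).tolist()); Rk=Rk*dR
def axes(x,z):
    z=np.array(z)/np.linalg.norm(z);y=np.cross(z,x);y/=np.linalg.norm(y);return R.from_matrix(np.c_[np.cross(y,z),y,z])
E
python3 - <<'E'
from h import *
plan([.530,-.352,.120],axes([-.0603,.998,0],[0,0,-1]),10)
E
```

```text
[0.0335, -0.0183, 0.0111, -0.0105, -0.0063, -6.8825]
[0.0355, -0.0142, 0.0111, -0.0105, -0.0063, -6.8825]
[0.0369, -0.0098, 0.011, -0.0105, -0.0063, -6.8825]
[0.0378, -0.0053, 0.011, -0.0105, -0.0063, -6.8825]
[0.0382, -0.0008, 0.011, -0.0105, -0.0063, -6.8825]
[0.038, 0.0038, 0.011, -0.0105, -0.0063, -6.8825]
[0.0373, 0.0083, 0.011, -0.0105, -0.0063, -6.8825]
[0.036, 0.0128, 0.011, -0.0105, -0.0063, -6.8825]
[0.0342, 0.017, 0.011, -0.0105, -0.0063, -6.8825]
[0.0319, 0.021, 0.011, -0.0105, -0.0063, -6.8825]
```

```bash
python3 -m creep '[[130,0.0335,-0.0183,0.011,0,0,-6.88],[130,0.0355,-0.0142,0.011,0,0,-6.88],[130,0.0369,-0.0098,0.011,0,0,-6.88],[130,0.0378,-0.0053,0.011,0,0,-6.88],[130,0.0382,-0.0008,0.011,0,0,-6.88]]' 80
python3 -m creep '[[130,0.038,0.0038,0.011,0,0,-6.88],[130,0.0373,0.0083,0.011,0,0,-6.88],[130,0.036,0.0128,0.011,0,0,-6.88],[130,0.0342,0.017,0.011,0,0,-6.88],[130,0.0319,0.021,0.011,0,0,-6.88]]'
python3 - <<'E'
from h import *
p,d=save('side','x')
s=ctrl.sense();print(s['tool_pos'],s['orientation'],s['opening'],s['joint_pos'].round(2))
p,d=save('wrist','w1');C=cloud('wrist',d,wristT(s))
hsv=cv2.cvtColor(p,cv2.COLOR_RGB2HSV)
c=C[(d>.05)&(C[...,2]>.010)&(C[...,2]<.05)&(np.hypot(C[...,0]-.53,C[...,1]+.352)<.075)]
r=cv2.minAreaRect((c[:,:2]*1000).astype(np.float32));print(r,len(c),np.percentile(c[:,2],[50,95]))
m=(cv2.inRange(hsv,(18,110,80),(34,255,255))>0)&(d>.05)&(C[...,2]>.010)&(C[...,2]<.05)&(np.hypot(C[...,0]-.53,C[...,1]+.352)<.075);c=C[m]
r=cv2.minAreaRect((c[:,:2]*1000).astype(np.float32));print('led',r,len(c))
E
```

```text
t: 0.52
tool_pos: [0.4168, -0.5043, 0.1756]
orientation: [-3.141, -0.0, 1.036]
contact_force: [0.1, 0.1, -0.1]
opening: 0.0417
grasp_force: 0.0
t: 0.93
tool_pos: [0.531, -0.3513, 0.1206]
orientation: [-3.141, -0.0, 1.636]
contact_force: [-0.1, -0.5, 0.3]
opening: 0.0417
grasp_force: 0.0
[ 0.5371216  -0.34044118  0.11884842] [ 3.13771346 -0.00867506  1.65220746] 0.041817307301615175 [ 0.69  0.63 -0.27  1.88  0.25  0.66  0.35]
((527.8760375976562, -352.3192138671875), (26.063373565673828, 117.60157012939453), 2.0826566219329834) 2448 [0.02173726 0.0233967 ]
led ((528.1175537109375, -348.27874755859375), (21.756317138671875, 94.58163452148438), 2.1522529125213623) 1727
```

View pics/w1.png

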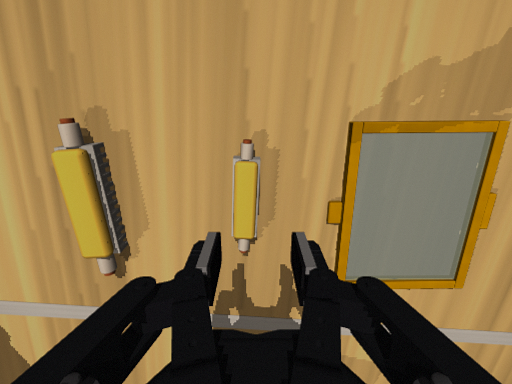

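The wrist view shows the small lamp at (245,195) between the fingers, LED side up. The big look-alike is at left and the frame at right. The arm was still settling when I took it, so I look again at rest.

```bash
cat >> h.py <<'E'
def lamp(C,d,c0=(.528,-.352)):
    c=C[(d>.05)&(C[...,2]>.010)&(C[...,2]<.05)&(np.hypot(C[...,0]-c0[0],C[...,1]-c0[1])<.075)]
    r=cv2.minAreaRect((c[:,:2]*1000).astype(np.float32));b=cv2.boxPoints(r);print(r,np.percentile(c[:,2],[50,95]));return r
E
python3 -m creep '[[130,0,0,0,0,0,0],[130,0,0,0,0,0,0],[130,0,0,0,0,0,0],[130,0,0,0,0,0,0],[130,0,0,0,0,0,0]]'
python3 - <<'E'
from h import *
s=ctrl.sense();print(s['tool_pos'],s['orientation'],s['contact_force'])
p,d=save('wrist','w2');C=cloud('wrist',d,wristT(s));r=lamp(C,d)
a=np.radians(r[2]);plan([r[0][0]/1e3,r[0][1]/1e3,.006],axes([-np.sin(a),np.cos(a),0],[0,0,-1]),5)
E
```

```text
t: 1.45
tool_pos: [0.5296, -0.3546, 0.1216]
orientation: [-3.141, 0.001, 1.628]
contact_force: [-0.8, 0.2, 0.2]
opening: 0.0425
grasp_force: 0.0
[ 0.52961214 -0.35457068  0.12158215] [-3.14144844e+00  1.05650965e-03  1.62785240e+00] [-0.79604032  0.16545279  0.19507522]
((528.2369384765625, -352.47479248046875), (25.660898208618164, 117.9051284790039), 2.217081308364868) [0.02181616 0.02349587]
[0.0004, -0.0003, 0.0231, -0.0009, 0.0092, 0.2167]
[0.0004, -0.0003, 0.0231, -0.0009, 0.0092, 0.2167]
[0.0004, -0.0003, 0.0231, -0.0009, 0.0092, 0.2167]
[0.0004, -0.0003, 0.0231, -0.0009, 0.0092, 0.2167]
[0.0004, -0.0003, 0.0231, -0.0009, 0.0092, 0.2167]
```

```bash
python3 -m creep '[[130,0,-0.001,0.030,0,0,0.5],[130,0,-0.0005,0.030,0,0,0.5],[130,0,0,0.028,0,0,0],[130,0,0,0.018,0,0,0],[130,0,0,0.008,0,0,0]]'
python3 -m creep '[[130,0,0,0,0,0,0],[130,0,0,0,0,0,0],[130,0,0,0,0,0,0],[130,0,0,0,0,0,0],[130,0,0,0,0,0,0]]'
```

```text
t: 1.92
tool_pos: [0.527, -0.3526, 0.0046]
orientation: [-3.138, -0.002, 1.612]
contact_force: [-0.5, -0.0, -0.6]
opening: 0.0419
grasp_force: 0.0
t: 2.33
tool_pos: [0.5298, -0.3536, 0.0087]
orientation: [3.14, 0.001, 1.613]
contact_force: [-0.4, 0.0, 0.2]
opening: 0.0416
grasp_force: 0.0
```

```bash
python3 -m creep '[[130,0,-0.0005,0.002,0,0,0],[130,0,-0.0005,0.001,0,0,0],[130,0,0,0,0,0,0],[180,0,0,0,0,0,0],[220,0,0,0,0,0,0]]' 90
python3 -m creep '[[255,0,0,0,0,0,0],[255,0,0,0,0,0,0],[255,0,0,0,0,0,0],[255,0,0,0,0,0,0],[255,0,0,0,0,0,0]]' 90
python3 - <<'E'
from h import *
s=ctrl.sense();print(s['tool_pos'],s['orientation'])
E
```

```text
t: 2.75
tool_pos: [0.5281, -0.3531, 0.0047]
orientation: [-3.142, 0.0, 1.613]
contact_force: [0.3, 0.1, -0.7]
opening: 0.0239
grasp_force: 89.8
t: 3.17
tool_pos: [0.5281, -0.3531, 0.0047]
orientation: [3.141, 0.0, 1.613]
contact_force: [-0.4, 0.6, 5.6]
opening: 0.0239
grasp_force: 90.8
[ 0.5281237  -0.35310239  0.00465261] [3.14143947e+00 2.10126457e-04 1.61310344e+00]
```

```bash
python3 -m creep '[[255,0,0,-0.01,0,0,0],[255,0,0,-0.02,0,0,0],[255,0,0,-0.03,0,0,0],[255,0,0,-0.03,0,0,0],[255,0,0,-0.02,0,0,0]]'
python3 - <<'E'
from h import *
s=ctrl.sense()
n=np.array([.4572,-.154,.876]);plan([.593,.020,.203],axes([.319,.948,0],-n),15,np.array([.528,-.353,.1147]),R.from_euler('xyz',[np.pi,0,1.613]))
E
```

```text
t: 3.58
tool_pos: [0.5288, -0.3534, 0.1168]
orientation: [3.139, 0.001, 1.613]
contact_force: [0.6, 0.1, -1.0]
opening: 0.0236
grasp_force: 90.2
[0.0247, 0.0054, -0.0059, 1.901, 0.3532, 1.3714]
[0.0248, 0.0046, -0.0059, 1.901, 0.3532, 1.3714]
[0.025, 0.0038, -0.0059, 1.901, 0.3532, 1.3714]
[0.0251, 0.003, -0.0058, 1.901, 0.3532, 1.3714]
[0.0252, 0.0022, -0.0058, 1.901, 0.3532, 1.3714]
[0.0252, 0.0014, -0.0057, 1.901, 0.3532, 1.3714]
[0.0253, 0.0006, -0.0056, 1.901, 0.3532, 1.3714]
[0.0253, -0.0002, -0.0054, 1.901, 0.3532, 1.3714]
[0.0254, -0.0009, -0.0052, 1.901, 0.3532, 1.3714]
[0.0254, -0.0017, -0.005, 1.901, 0.3532, 1.3714]
[0.0253, -0.0025, -0.0048, 1.901, 0.3532, 1.3714]
[0.0253, -0.0033, -0.0046, 1.901, 0.3532, 1.3714]
[0.0252, -0.004, -0.0043, 1.901, 0.3532, 1.3714]
[0.0252, -0.0047, -0.004, 1.901, 0.3532, 1.3714]
[0.0251, -0.0055, -0.0037, 1.901, 0.3532, 1.3714]
```

```bash
python3 -m creep '[[255,0.0247,0.0054,-0.012,1.9,0.35,1.37],[255,0.0248,0.0046,-0.012,1.9,0.35,1.37],[255,0.025,0.0038,-0.012,1.9,0.35,1.37],[255,0.0251,0.003,-0.012,1.9,0.35,1.37],[255,0.0252,0.0022,-0.012,1.9,0.35,1.37]]'
python3 -m creep '[[255,0.0252,0.0014,-0.0057,1.9,0.35,1.37],[255,0.0253,0.0006,-0.0056,1.9,0.35,1.37],[255,0.0253,-0.0002,-0.0054,1.9,0.35,1.37],[255,0.0254,-0.0009,-0.0052,1.9,0.35,1.37],[255,0.0254,-0.0017,-0.005,1.9,0.35,1.37]]'
python3 -m creep '[[255,0.0253,-0.0025,0,1.9,0.35,1.37],[255,0.0253,-0.0033,0,1.9,0.35,1.37],[255,0.0252,-0.004,0,1.9,0.35,1.37],[255,0.0252,-0.0047,0,1.9,0.35,1.37],[255,0.0251,-0.0055,0,1.9,0.35,1.37]]'
python3 -m creep '[[255,0,0,0,0,0,0],[255,0,0,0,0,0,0],[255,0,0,0,0,0,0],[255,0,0,0,0,0,0],[255,0,0,0,0,0,0]]'
python3 - <<'E'
from h import *
s=ctrl.sense();print(s['tool_pos'],s['orientation'],s['joint_pos'].round(2))
np.save('pics/w3pose',np.r_[s['tool_pos'],s['orientation']])
save('wrist','w3')
E
```

```text
t: 4.0
tool_pos: [0.5515, -0.2276, 0.1751]
orientation: [-2.973, -0.021, 1.491]
contact_force: [0.4, -0.6, -1.1]
opening: 0.0246
grasp_force: 90.1
t: 4.42
tool_pos: [0.5732, -0.1033, 0.2041]
orientation: [-2.804, -0.02, 1.368]
contact_force: [0.4, 0.6, -0.6]
opening: 0.0241
grasp_force: 90.1
t: 4.83
tool_pos: [0.5868, 0.0232, 0.2135]
orientation: [-2.637, 0.001, 1.246]
contact_force: [0.6, 0.7, -0.8]
opening: 0.0242
grasp_force: 90.1
t: 5.25
tool_pos: [0.5867, 0.0202, 0.2134]
orientation: [-2.639, 0.002, 1.245]
contact_force: [0.2, -0.3, -1.3]
opening: 0.0243
grasp_force: 90.1
[0.58671065 0.02024136 0.21344199] [-2.63897036e+00  1.74643344e-03  1.24464588e+00] [ 0.14  0.66 -0.25  1.63 -0.05  1.33 -0.41]
```

View pics/w3.png

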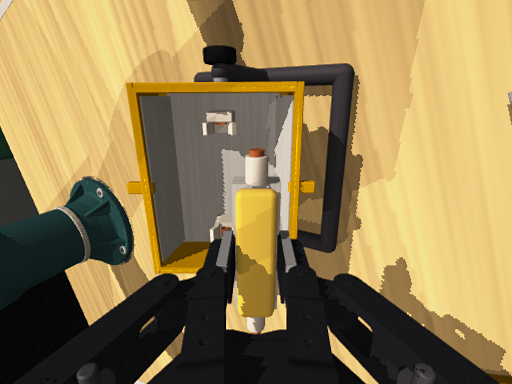

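The wrist view shows the trough with the fixed holder at (219,123) and the sprung holder partly hidden at (222,228). The held lamp runs from (257,152) to (257,330), LED side up.

```bash
python3 - <<'E'
from h import *
q=np.load('pics/w3pose.npy');s=dict(tool_pos=q[:3],orientation=q[3:])
z=np.load('pics/w3.npz');p,d=z['p'],z['d'];C=cloud('wrist',d,wristT(s));hsv=cv2.cvtColor(p,cv2.COLOR_RGB2HSV)
n=np.array([.4572,-.154,.876]);n/=np.linalg.norm(n)
y=np.array([-.319,-.948,0]);y=y-n*(y@n);y/=np.linalg.norm(y);x=np.cross(y,n)
c0=np.array([.501,.0506,.12])
L=(C-c0)@np.c_[x,y,n]
yel=(cv2.inRange(hsv,(15,120,60),(34,255,255))>0)&(d>.05)
rim=yel&(abs(L[...,2]-.025)<.012)&(abs(L[...,0])<.1)&(abs(L[...,1])<.11); rim[:,205:310]&=(np.arange(384)<100)[:,None]
r=L[rim];A=np.c_[r[:,:2],np.ones(len(r))];co=np.linalg.lstsq(A,r[:,2],rcond=None)[0];print('rim plane',co,len(r),np.std(A@co-r[:,2]))
f=r
print('rect',cv2.minAreaRect((f[:,:2]*1000).astype(np.float32)))
print('row profile x-extents')
for v in range(100,225,25):
    for (u0,u1) in((125,165),(280,310)):
        k=[u for u in range(u0,u1) if rim[v,u]]
        if k:print(v,(L[v,k[0]]*1e3).round(1),(L[v,k[-1]]*1e3).round(1))
for u in(170,190,280):
    k=[v for v in range(70,110) if rim[v,u]];print('top',u,(L[k[0],u]*1e3).round(1),(L[k[-1],u]*1e3).round(1))
for u in(165,185,200):
    k=[v for v in range(235,290) if rim[v,u]]
    if k:print('bot',u,(L[k[0],u]*1e3).round(1),(L[k[-1],u]*1e3).round(1))
w=(hsv[...,1]<60)&(hsv[...,2]>120)
for nm,(u0,v0,u1,v1) in dict(fixed=(195,105,242,138),spr=(205,210,236,240)).items():
    P=L[v0:v1,u0:u1];g=(P[...,2]>-.004)&(P[...,2]<.02)&(d[v0:v1,u0:u1]>.05)&(abs(P[...,1])<.08)
    P=P[g]*1e3;print(nm,len(P),np.percentile(P,[1,5,50,95,99],axis=0).round(1).tolist())
# lamp in tool
M=ctrl.camera_model('wrist')['mount'];T=cloud('wrist',d,(M[:3,:3],M[:3,3]))
m=yel&(T[...,2]<.02)&(abs(T[...,1])<.02);t=T[m]*1e3;print('lamp led tool',cv2.minAreaRect(t[:,:2].astype(np.float32)),np.percentile(t[:,2],[5,50,95]))
m=(d>.05)&(T[...,2]<.012)&(abs(T[...,1])<.009);m[:, :240]=0;m[:,275:]=0;t=T[m]*1e3;t=t[t[:,0]>43];print('cap',t[:,0].max(),np.percentile(t[:,1],[2,98]),t[:,2].min(), [ (np.median(t[(t[:,0]>a)&(t[:,0]<a+4)],axis=0)).round(1).tolist() for a in(43,50,55)])
E
```

```text
rim plane [-0.00146277 -0.00998026  0.02326172] 4572 0.002084833640948776
rect ((-0.6392745971679688, 0.5456466674804688), (183.38877868652344, 191.40008544921875), 0.2888701558113098)
row profile x-extents
100 [ 74.8 -80.3  24.1] [ 67.5 -80.2  18.8]
125 [ 75.  -59.1  23.1] [ 67.5 -58.7  19.8]
150 [ 74.  -36.9  24.8] [ 67.4 -35.7  18.7]
175 [ 73.7 -13.2  25. ] [ 67.3 -11.7  19.8]
200 [74.8 12.5 24. ] [67.3 14.6 18.6]
top 170 [ 36.9 -94.6  24.4] [ 37.6 -87.5  24.8]
top 190 [ 19.8 -94.6  25.2] [ 20.7 -87.5  23.8]
top 280 [-55.9 -95.2  25.1] [-56.5 -87.4  21.1]
bot 165 [65.4 89.3 13.3] [61.9 94.5 26. ]
bot 185 [43.1 89.2 13.6] [40.9 95.3 24.9]
bot 200 [26.3 88.5 14.7] [24.3 88.9 25. ]
fixed 549 [[-15.9, -70.1, -1.3], [-14.2, -69.3, 2.5], [0.1, -61.1, 7.5], [12.8, -50.3, 11.5], [14.5, -49.3, 12.4]]
spr 187 [[-9.3, 50.5, -3.8], [-5.0, 50.7, -3.0], [8.2, 55.9, 4.6], [13.9, 63.7, 11.7], [14.3, 66.4, 12.1]]
lamp led tool ((0.8571548461914062, 3.920809745788574), (79.74596405029297, 29.87095069885254), 1.9102604389190674) [-19.17044681 -18.03147423 -15.36018592]
cap 59.59257141267019 [-4.76172213  6.53042677] -14.25186824902927 [[45.1, 0.9, -11.7], [52.1, 0.9, -11.7], [56.3, 0.9, -10.3]]
```

Everything agrees with the prior frame to about 1 mm: rim at z = +25, rim ends at ±95, and the fixed holder's front at -50. Next I plan the tilted approach.

```bash
cat >> h.py <<'E'
n=np.array([.4572,-.154,.876]);n/=np.linalg.norm(n)
y=np.array([-.319,-.948,0]);y=y-n*(y@n);y/=np.linalg.norm(y);x=np.cross(y,n)
B=np.c_[x,y,n];c0=np.array([.501,.0506,.12]);R0=R.from_matrix(np.c_[-y,-x,-n])
tipT=np.array([-.0584,0,-.0073])
def pose(phi,tip):
    Rk=R0*R.from_euler('y',phi,degrees=True);return c0+B@(np.array(tip)/1e3)-Rk.apply(tipT),Rk
def where(s=None):
    s=s or ctrl.sense();Rk=R.from_euler('xyz',s['orientation'])
    print('tip',((s['tool_pos']+Rk.apply(tipT)-c0)@B*1e3).round(2),'other',((s['tool_pos']+Rk.apply(tipT+[.118,0,0])-c0)@B*1e3).round(2),'rot',(R0.inv()*Rk).as_rotvec(degrees=True).round(2),'F place',(s['contact_force']@B).round(1),'t',s['t'],s['opening'])
E
python3 - <<'E'
from h import *
where();pA=pose(9,[.3,52,45]);plan(*pA,5)
print();plan(*pose(9,[.3,52,1]),5,*pA)
E
```

```text
tip [-34.35  59.53 133.09] other [-34.57 -58.47 133.  ] rot [-0.04 -0.04  0.11] F place [-0.2 -0.1 -0.3] t 5.3 0.023963813017275737
[0.0016, -0.007, 0.0158, 0.01, 1.8086, -0.0205]
[0.0011, -0.007, 0.0158, 0.01, 1.8086, -0.0205]
[0.0006, -0.007, 0.0158, 0.01, 1.8086, -0.0205]
[0.0001, -0.007, 0.0158, 0.01, 1.8086, -0.0205]
[-0.0004, -0.007, 0.0158, 0.01, 1.8086, -0.0205]

[-0.0014, 0.0, 0.0087, 0.0, 0.0, 0.0]
[-0.0014, 0.0, 0.0087, 0.0, 0.0, 0.0]
[-0.0014, 0.0, 0.0087, 0.0, 0.0, 0.0]
[-0.0014, 0.0, 0.0087, 0.0, 0.0, 0.0]
[-0.0014, 0.0, 0.0087, 0.0, 0.0, 0.0]
```

```bash
python3 -m creep '[[255,0.0016,-0.007,0.0158,0,1.8,0],[255,0.0011,-0.007,0.0158,0,1.8,0],[255,0.0006,-0.007,0.0158,0,1.8,0],[255,0.0001,-0.007,0.0158,0,1.8,0],[255,-0.0004,-0.007,0.0158,0,1.8,0]]'
python3 -m creep '[[255,-0.0014,0,0.0087,0,0,0],[255,-0.0014,0,0.0087,0,0,0],[255,-0.0014,0,0.0087,0,0,0],[255,0,0,0,0,0,0],[255,0,0,0,0,0,0]]'
python3 -m creep '[[255,0,0,0,0,0,0],[255,0,0,0,0,0,0],[255,0,0,0,0,0,0],[255,0,0,0,0,0,0],[255,0,0,0,0,0,0]]'
python3 - <<'E'
from h import *
where();plan(*pose(9,[.3,52,1]),3)
a,_=save('scene','s1');b,_=save('wrist','w4')
cv2.imwrite('pics/c1.png',np.hstack([cv2.resize(a[130:240,200:330,::-1],(400,338)),cv2.resize(b[:,:,::-1],(400,300),interpolation=cv2.INTER_AREA)[:, :] if 0 else np.vstack([cv2.resize(b[:,:,::-1],(400,300)),np.zeros((38,400,3),np.uint8)])]))
E
```

```text
t: 5.72
tool_pos: [0.524, 0.0508, 0.1612]
orientation: [-2.634, -0.138, 1.169]
contact_force: [0.1, 0.2, -0.1]
opening: 0.0243
grasp_force: 90.1
t: 6.13
tool_pos: [0.5128, 0.0556, 0.138]
orientation: [-2.633, -0.137, 1.171]
contact_force: [-0.3, -0.4, -1.5]
opening: 0.0241
grasp_force: 90.1
t: 6.55
tool_pos: [0.5126, 0.0554, 0.1384]
orientation: [-2.634, -0.137, 1.171]
contact_force: [0.2, -0.6, -1.0]
opening: 0.0239
grasp_force: 90.1
tip [ 0.53 50.58 18.8 ] other [  0.59 -65.98  37.17] rot [-0.06  8.96 -0.02] F place [-0.9  0.5 -0.7] t 6.55 0.023890758869240677
[-0.0014, 0.0001, 0.0058, 0.0178, 0.0141, 0.0088]
[-0.0014, 0.0001, 0.0058, 0.0178, 0.0141, 0.0088]
[-0.0014, 0.0001, 0.0058, 0.0178, 0.0141, 0.0088]
```

View pics/c1.png

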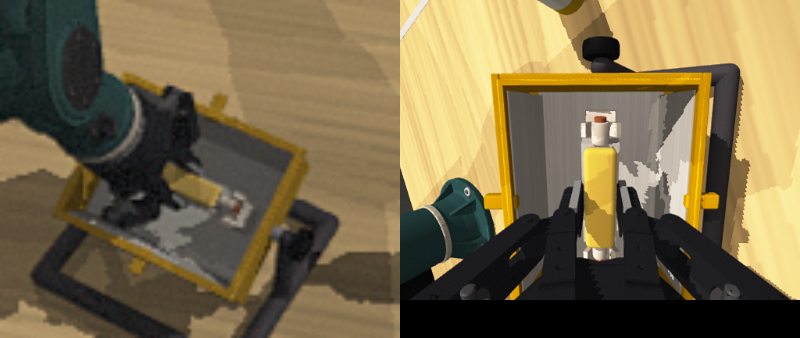

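The lamp is tipped up and centred on the fixed holder: cap at u≈601 against a holder spanning 583–621 in the crop. Now I descend into the sprung slot.

```bash
python3 -m creep '[[255,-0.0011,0,0.0058,0,0,0],[255,-0.0011,0,0.0058,0,0,0],[255,-0.0011,0,0.0058,0,0,0],[255,0,0,0,0,0,0],[255,0,0,0,0,0,0]]'
python3 - <<'E'
from h import *
where();plan(*pose(9,[.3,61.5,.8]),8)
E
```

```text
t: 7.07
tool_pos: [0.5032, 0.0577, 0.1222]
orientation: [-2.632, -0.136, 1.171]
contact_force: [0.9, 0.2, -0.6]
opening: 0.0242
grasp_force: 90.1
tip [ 1.160e+00  5.144e+01 -3.000e-02] other [  1.18 -65.14  18.26] rot [ 0.08  8.92 -0.01] F place [-1.  -0.5 -0.1] t 7.0667 0.024157298134192838
[-0.0012, 0.0001, -0.0003, -0.0095, 0.0103, 0.0009]
[-0.0012, 0.0001, -0.0003, -0.0095, 0.0103, 0.0009]
[-0.0012, 0.0001, -0.0003, -0.0095, 0.0103, 0.0009]
[-0.0012, 0.0001, -0.0003, -0.0095, 0.0103, 0.0009]
[-0.0012, 0.0001, -0.0003, -0.0095, 0.0103, 0.0009]
[-0.0012, 0.0001, -0.0003, -0.0095, 0.0103, 0.0009]
[-0.0012, 0.0001, -0.0003, -0.0095, 0.0103, 0.0009]
[-0.0012, 0.0001, -0.0003, -0.0095, 0.0103, 0.0009]
```

```bash
python3 -m creep '[[255,-0.002,0.0002,-0.0004,0,0,0],[255,-0.002,0.0002,-0.0004,0,0,0],[255,-0.002,0,-0.0004,0,0,0],[255,-0.002,0,-0.0004,0,0,0],[255,-0.002,0,-0.0004,0,0,0]]'
python3 -m creep '[[255,0,0,0,0,0,0],[255,0,0,0,0,0,0],[255,0,0,0,0,0,0],[255,0,0,0,0,0,0],[255,0,0,0,0,0,0]]'
python3 - <<'E'
from h import *
where();plan(*pose(0,[.3,61.5,.3]),5)
E
```

```text
t: 7.48
tool_pos: [0.5022, 0.0496, 0.1232]
orientation: [-2.634, -0.14, 1.17]
contact_force: [1.7, 5.8, -2.5]
opening: 0.0242
grasp_force: 89.9
t: 7.9
tool_pos: [0.5023, 0.0499, 0.1232]
orientation: [-2.634, -0.141, 1.17]
contact_force: [0.9, 6.4, -2.2]
opening: 0.0239
grasp_force: 89.9
tip [ 0.17 59.02  1.43] other [  0.39 -57.48  20.17] rot [-0.08  9.14 -0.1 ] F place [ 0.  -6.4 -2.6] t 7.9 0.023862419188174402
[-0.0009, -0.0, 0.002, 0.0157, -1.8278, 0.0193]
[-0.0008, -0.0, 0.002, 0.0157, -1.8278, 0.0193]
[-0.0008, -0.0, 0.002, 0.0157, -1.8278, 0.0193]
[-0.0007, -0.0, 0.0021, 0.0157, -1.8278, 0.0193]
[-0.0006, -0.0, 0.0021, 0.0157, -1.8278, 0.0193]
```

```bash
python3 -m creep '[[255,-0.0014,0,0.0003,0,0,0],[255,-0.0014,0,0.0003,0,0,0],[255,0,0,0,0,0,0],[255,0,0,0,0,0,0],[255,0,0,0,0,0,0]]'
python3 - <<'E'
from h import *
where();plan(*pose(0,[.3,61.3,.3]),10)
E
```

```text
t: 8.32
tool_pos: [0.5017, 0.0483, 0.123]
orientation: [-2.635, -0.142, 1.17]
contact_force: [1.6, 6.8, 0.4]
opening: 0.024
grasp_force: 90.0
tip [ 0.08 60.75  1.11] other [  0.34 -55.72  20.01] rot [-0.12  9.22 -0.12] F place [ 0.7 -7.   0. ] t 8.3167 0.024048822195646954
[-0.0003, -0.0, 0.001, 0.0116, -0.9215, 0.0119]
[-0.0002, -0.0, 0.001, 0.0116, -0.9215, 0.0119]
[-0.0002, -0.0, 0.001, 0.0116, -0.9215, 0.0119]
[-0.0002, -0.0, 0.001, 0.0116, -0.9215, 0.0119]
[-0.0002, -0.0, 0.001, 0.0116, -0.9215, 0.0119]
[-0.0002, -0.0, 0.001, 0.0116, -0.9215, 0.0119]
[-0.0002, -0.0, 0.001, 0.0116, -0.9215, 0.0119]
[-0.0001, -0.0, 0.001, 0.0116, -0.9215, 0.0119]
[-0.0001, -0.0, 0.001, 0.0116, -0.9215, 0.0119]
[-0.0001, -0.0, 0.001, 0.0116, -0.9215, 0.0119]
```

```bash
python3 -m creep '[[255,-0.0004,0,0.001,0,-0.92,0],[255,-0.0004,0,0.001,0,-0.92,0],[255,-0.0003,0,0.001,0,-0.92,0],[255,-0.0003,0,0.001,0,-0.92,0],[255,-0.0002,0,0.001,0,-0.92,0]]'
python3 - <<'E'
from h import *
where();plan(*pose(0,[.3,61.3,.3]),5)
E
```

```text
t: 8.73
tool_pos: [0.4993, 0.0486, 0.1185]
orientation: [-2.639, -0.072, 1.209]
contact_force: [2.7, 7.9, 1.7]
opening: 0.0243
grasp_force: 90.3
tip [3.000e-02 6.128e+01 8.500e-01] other [  0.3  -56.34  10.32] rot [-0.14  4.6  -0.13] F place [ 0.7 -8.4  1.5] t 8.7333 0.02426444232796374
[-0.0002, -0.0, 0.001, 0.028, -0.9207, 0.0258]
[-0.0002, -0.0, 0.001, 0.028, -0.9207, 0.0258]
[-0.0001, -0.0, 0.001, 0.028, -0.9207, 0.0258]
[-0.0001, -0.0, 0.001, 0.028, -0.9207, 0.0258]
[-0.0001, -0.0, 0.0011, 0.028, -0.9207, 0.0258]
```

```bash
python3 -m creep '[[255,-0.0002,0,0.001,0,-0.92,0],[255,-0.0002,0,0.001,0,-0.92,0],[255,-0.0001,0,0.001,0,-0.92,0],[255,-0.0001,0,0.001,0,-0.92,0],[255,-0.0001,0,0.001,0,-0.92,0]]'
python3 -m creep '[[255,0,0,0,0,0,0],[255,0,0,0,0,0,0],[255,0,0,0,0,0,0],[255,0,0,0,0,0,0],[255,0,0,0,0,0,0]]'
python3 - <<'E'
from h import *
where();b,_=save('wrist','w5');cv2.imwrite('pics/w5c.png',cv2.resize(b[90:300,180:340,::-1],(457,600)))
E
```

```text
t: 9.15
tool_pos: [0.4969, 0.049, 0.1142]
orientation: [-2.641, -0.001, 1.248]
contact_force: [3.1, 6.5, 3.0]
opening: 0.024
grasp_force: 90.6
t: 9.57
tool_pos: [0.497, 0.049, 0.1143]
orientation: [-2.641, -0.002, 1.248]
contact_force: [2.1, 6.7, 1.7]
opening: 0.0241
grasp_force: 90.6
tip [3.000e-02 6.122e+01 6.400e-01] other [  0.3  -56.78   0.75] rot [-0.15  0.05 -0.13] F place [ 0.9 -7.1  1.4] t 9.5667 0.02414598870566649
```

View pics/w5c.png

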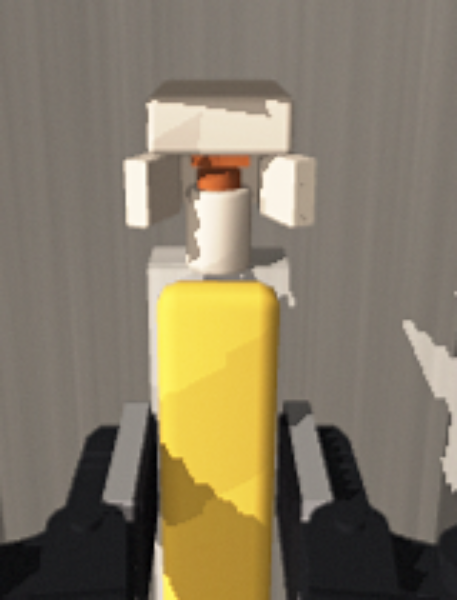

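The lamp lies level in the fixed slot, with about 2 mm left to the fixed contact. I back it up to that contact and ease it down.

```bash
python3 -m creep '[[255,0.0008,0,0.0002,0,0,0],[255,0.0008,0,0.0002,0,0,0],[255,0.0006,0,0.0002,0,0,0],[255,0.0003,0,0.0002,0,0,0],[255,0,0,0,0,0,0]]'
python3 - <<'E'
from h import *
where()
E
```

```text
t: 10.03
tool_pos: [0.4973, 0.0505, 0.1138]
orientation: [-2.641, -0.001, 1.248]
contact_force: [2.8, 4.9, 4.3]
opening: 0.0238
grasp_force: 90.7
tip [-0.09 59.66  0.2 ] other [  0.16 -58.34   0.15] rot [-0.16 -0.02 -0.12] F place [ 1.2 -5.5  4.3] t 10.0333 0.023815629999601427
```

```bash
python3 -m creep '[[255,0.0006,0,0,0,0,0],[255,0.0004,0,0,0,0,0],[255,0,0,0,0,0,0],[255,0,0,0,0,0,0],[255,0,0,0,0,0,0]]'
python3 - <<'E'
from h import *
where()
E
```

```text
t: 10.45
tool_pos: [0.4973, 0.0505, 0.1137]
orientation: [-2.641, 0.0, 1.248]
contact_force: [2.0, 3.4, 6.3]
opening: 0.0242
grasp_force: 90.9
tip [-5.000e-02  5.964e+01  2.400e-01] other [ 1.400e-01 -5.836e+01  5.000e-02] rot [-0.14 -0.09 -0.09] F place [ 2.3 -3.9  5.9] t 10.45 0.02419808526426355
```

```bash
python3 -m creep '[[150,0,0,0,0,0,0],[145,0,0,0,0,0,0],[140,0,0,0,0,0,0],[140,0,0,0,0,0,0],[140,0,0,0,0,0,0]]' 20
python3 -m creep '[[140,0,0,-0.006,0,0,0],[140,0,0,-0.012,0,0,0],[140,0,0,-0.02,0,0,0],[140,0,0,-0.025,0,0,0],[140,0,0,-0.02,0,0,0]]'
python3 -m creep '[[140,0,-0.006,-0.01,0,0,0],[140,0,-0.012,-0.005,0,0,0],[140,0,-0.012,0,0,0,0],[140,0,0,0,0,0,0],[140,0,0,0,0,0,0]]'
python3 -m creep '[[140,0,0,0,0,0,0],[140,0,0,0,0,0,0],[140,0,0,0,0,0,0],[140,0,0,0,0,0,0],[140,0,0,0,0,0,0]]'
python3 - <<'E'
from h import *
s=ctrl.sense();where(s);p,d=save('wrist','w6');C=cloud('wrist',d,wristT(s));L=(C-c0)@B*1e3
hsv=cv2.cvtColor(p,cv2.COLOR_RGB2HSV)
m=(cv2.inRange(hsv,(18,110,60),(34,255,255))>0)&(d>.05)&(abs(L[...,0])<20)&(abs(L[...,1])<60)&(abs(L[...,2]-10)<10)
c=L[m];print('led',cv2.minAreaRect(c[:,:2].astype(np.float32)),np.percentile(c[:,2],[5,50,95]))
t=c[c[:,2]>np.percentile(c[:,2],40)];A=np.c_[t[:,:2],np.ones(len(t))];print(np.linalg.lstsq(A,t[:,2],rcond=None)[0])
cv2.imwrite('pics/w6c.png',cv2.resize(p[60:320,100:400,::-1],(690,598)))
E
```

```text
t: 10.87
tool_pos: [0.4952, 0.0483, 0.112]
orientation: [-2.638, 0.005, 1.248]
contact_force: [-0.2, -0.2, -0.3]
opening: 0.0385
grasp_force: 0.0
t: 11.28
tool_pos: [0.5345, 0.0361, 0.1864]
orientation: [-2.639, 0.004, 1.248]
contact_force: [1.0, -0.2, -0.4]
opening: 0.0384
grasp_force: 0.0
t: 11.7
tool_pos: [0.5135, 0.0433, 0.2126]
orientation: [-2.637, 0.004, 1.25]
contact_force: [-0.1, -0.3, -0.4]
opening: 0.0386
grasp_force: 0.0
t: 12.12
tool_pos: [0.5156, 0.0426, 0.2122]
orientation: [-2.638, 0.004, 1.248]
contact_force: [0.2, -0.5, 1.0]
opening: 0.0385
grasp_force: 0.0
tip [30.11 61.24 96.28] other [ 30.12 -56.76  95.75] rot [ 0.01 -0.26 -0.  ] F place [0.2 0.4 1. ] t 12.1167 0.038475368324530544
led ((-1.0734367370605469, 0.20199966430664062), (79.10456085205078, 23.38766860961914), 89.76478576660156) [ 8.3444823  11.03104193 12.20089215]
[3.85452479e-04 6.37487410e-04 1.15072411e+01]
```

View pics/w6c.png

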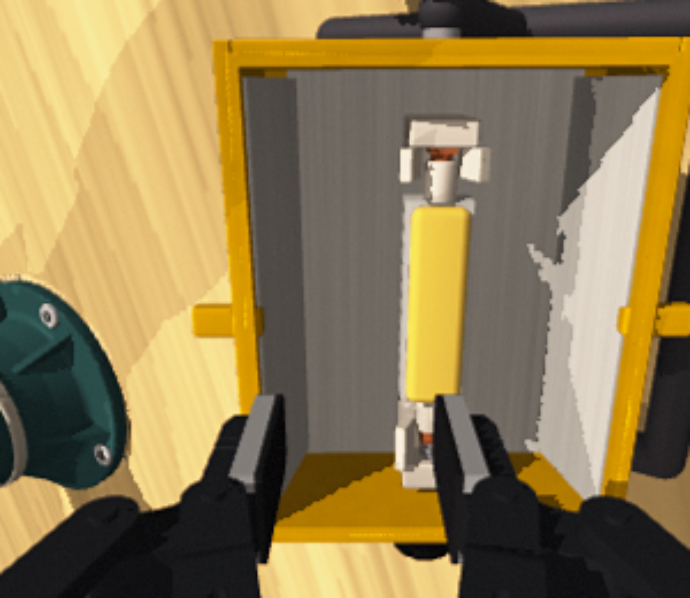

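The lamp is seated: its LED face is level at z ≈ +12 and its centre is within about 1 mm. Both ends sit in their holders and the gripper is clear.

```bash
python3 -c "
from rig import ctrl
print(ctrl.sign_off())"
```

```text
the job is handed in; nothing more can be done
None
```

The lamp is fitted and the job handed in at about 12 s: it sits level in both holders, within about 1 mm of its place by the last camera check, LED side out, and the robot touches nothing (the sign-off returned no verdict).

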